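# Lay the second, bonded course of cartons in a shipping tray

## Task

Lay the second course of cartons on the row already standing in the long cardboard tray, using the two long cartons and the short one from the bench, bonded like brickwork: the joints of the new course must not come over the joints below. So that the box lid will slide over the load, butt the new cartons together, level, with their sides and both ends flush with the row beneath. Set each carton down rather than dropping it, do not shift the row below, and leave the tape roll, spray can, screwdriver and tissue box where they are.

Things in the scene. Friction and masses are not known exactly. Their poses are not given: they have to be found in the camera images.
- tray: low brown cardboard tray fixed to the bench at any angle, 270 x 68 mm, walls 24 mm high; origin centred on its underside, x along its length. In its middle stands the lower course, a row 254 mm long, 50 wide, top 44 mm above the tray's underside: towards +x a long, a long, a short carton. Row ends at x = -127 and 127 mm, joints (2 mm) at x = -26 and 76 mm; it has 4 mm of play in the tray
- base_long_1: plain brown kraft carton, tan tape along its top, 100 mm long, 50 mm wide, 40 mm high, in the lower course at the tray's -x end, loose; origin at the centre of its underside, x along its 100 mm length, y across its 50 mm width, z up; about 0.3 kg, rigid
- base_long_2: plain brown kraft carton, tan tape along its top, 100 mm long, 50 mm wide, 40 mm high, in the lower course, the middle one, loose; origin at the centre of its underside, x along its 100 mm length, y across its 50 mm width, z up; about 0.3 kg, rigid
- base_short: plain brown kraft carton, half the length of the others: 50 mm long, 50 mm wide, 40 mm high, in the lower course at the tray's +x end, loose; origin at the centre of its underside, z up, x along its tape, its four sides are parallel to x and y; about 0.15 kg, rigid
- long_a: plain brown kraft carton, tan tape along its top, 100 mm long, 50 mm wide, 40 mm high, lying flat on the bench, to be laid; origin at the centre of its underside, x along its 100 mm length, y across its 50 mm width, z up; about 0.3 kg, rigid
- long_b: plain brown kraft carton, tan tape along its top, 100 mm long, 50 mm wide, 40 mm high, lying flat on the bench, to be laid; the same as long_a, either may go in either long place; origin at the centre of its underside, x along its 100 mm length, y across its 50 mm width, z up; about 0.3 kg, rigid
- short: plain brown kraft carton, half the length of the others: 50 mm long, 50 mm wide, 40 mm high, lying flat on the bench, to be laid; origin at the centre of its underside, z up, x along its tape, its four sides are parallel to x and y; about 0.15 kg, rigid
- tape_roll: bystander: roll of brown packing tape lying flat on the bench, 96 mm across, 76 mm hole, 48 mm high; origin at the centre of its underside
- spray_can: bystander: standing spray can, black and green with a white cap, 52 mm across, 178 mm high; origin at the centre of its underside
- screwdriver: bystander: screwdriver with a red handle, lying on the bench; origin under its middle, x towards its tip
- tissue_box: bystander: white and blue tissue box, 220 mm by 115 mm, 60 mm high; origin at the centre of its underside, x along its length
Not all that is in view belongs to the job. What is shaped like the short but blue or red is not meant.

How it is judged:
By the outcome, as a careful person would: the job done as asked, in the order asked, and still so for the second after the job is handed in, with the robot touching nothing.
It also fails if it takes over 72 s, if anything falls off the work surface, if the arm or the gripper's body presses on something with over 40 N, if the wrist force passes 120 N, or if a joint passes its speed limit or range.

## Robot

A 6-joint arm with a two-finger parallel gripper is mounted at the origin on the work surface. World frame = base frame: x ahead of the robot, y to its left, z up, the work surface at z = 0. Lengths are in m, angles in degrees, forces in N, time in s.
With the tool pointing down it reaches from about 0.4 to 0.825 m from the base axis. Payload 7 kg.
Tool frame: the origin (TCP) lies midway between the tips of the shut fingers; the grasp point (between the pads) lies 19 mm behind it (ctrl.hold_point_z is the distance from the TCP to the grasp point, in m); z points along the fingers, y is the line along which they close (so a half turn about z gives the same grasp; the last joint's range is limited). The gripper opens to 88 mm and grips with 3 to 60 N. Pads are 19 mm wide; open, the fingers measure 130 mm over their backs; the gripper's body (78 mm by 193 mm) begins 47 mm behind the grasp point.
Start: joints at [-52.305, 20.546, 0.682, 0, -70.136, -16.507], TCP at [0.244, -0.629, 0.227] pointing down, gripper open.
Joint ranges: [-176.03, 176.03], [-82.01, 121.73], [-58.28, 71.71], [-173.87, 95.51], [-174.79, -0.11], [-173.66, 173.66]. Speed limits (degrees/s): [136.94, 136.94, 172.46, 180, 180, 180].

## Interface

Orientations are given as [roll, pitch, yaw] about the fixed x, y, z axes, in that order (R = Rz(yaw) Ry(pitch) Rx(roll)).
In Python, from plant import ctrl gives the robot as it stands.
- The arm moves only by the tool apply_moves, never from a script. Its argument "deltas" is a list of rows, each an object with "fingers": the finger opening in mm, from 0 to 87.6; "delta_pos": the shift along the tool's x, y, z in mm, a list of three; "angular": the turn, a rotation vector about the tool's x, y, z in degrees, a list of three. A call has 1 to 10 rows; each row is the pose to reach, as a shift and turn from the pose commanded when the call began, along the tool's axes at that moment; what a row does not reach only later rows make up. A row lasts 1/10 s, in which the tool goes at most 50 mm and 8.59 degrees, less where a joint would pass 70% of its speed; a pose out of reach is approached as far as the arm can. A call with a gripper value outside its range is refused whole. The fingers move at their own pace and stop on an object; the grip force is fixed at half the most. Time passes only in rows, so rows that repeat a pose let the fingers close. It gives the time, the measured TCP pose, the force, the opening and the grip force at its end, in the units of the state.
- ctrl.get_obs(): the state, without advancing time (a new reading comes with each control period).
- ctrl.snapshot(name): name is "side" or "top"; returns the picture (420x560x3 uint8, red, green, blue); there is no depth.
- ctrl.camera_params(name): a dict with "fx", "fy", "cx", "cy" (pixels), "cam_to_world" (4x4, takes a point from camera to world coordinates). Camera axes: x right, y up, looking along -z (the intrinsics and any distortion apply to the point x, -y, -z); pixel columns grow to the right and rows downward; lengths in m; the calibration is good to about 2 mm. A picture is of the moment at which its call begins. camera_params takes no time and is no camera call.
- ctrl.close_job(): hands the job in; it is judged then, once.
The state is a dict: "clock": time; "joint_pos": joint angles; "qvel": joint speeds; "tau": joint torques, N m; "tool_pos": TCP position; "orientation": TCP orientation; "force": force on the tool from outside, world axes, zero at the start; "moment": the same for the moment, N m; "opening": finger opening in m; "gripper_force": force on a finger pad.
Only numpy, scipy, OpenCV 4.12 (cv2) and the standard library are available. Lean on these libraries where they do the work, as an engineer would, in place of code of your own. Each camera call takes 0.05 s, during which the arm holds its last target. There are 200 camera calls.

## Working session

There is one attempt and no reset: what is moved stays moved. The work goes in short steps, Python scripts to look and compute and a tool call to move; the robot and the scene stay as the last step left them, time stands still between calls to the robot, and variables do not carry over. Pictures are saved under pics/ and viewed, at most 10 in all, crops included, and the job is handed in when it is done.

Besides the shell and the picture viewer there is one more tool, called after "Call:" in YAML: its name, and indented under it one key for each argument. apply_moves: Moves the arm, as the interface text tells. Its arguments: {"type":"object","properties":{"deltas":{"type":"array"}},"required":["deltas"]}

```bash
mkdir -p pics; ls; python3 - <<'E'
from plant import ctrl
import cv2
for n in ("top","side"):
    cv2.imwrite(f"pics/{n}0.png",ctrl.snapshot(n)[:,:,::-1])
    p=ctrl.camera_params(n);print(n,{k:(v if k!="cam_to_world" else [[round(float(x),4) for x in r] for r in v]) for k,v in p.items()})
print(ctrl.get_obs(),ctrl.hold_point_z)
E
```

```text
pics
top {'fx': 388.48860667626377, 'fy': 388.48860667626377, 'cx': 283.29608970346806, 'cy': 215.09492764326774, 'cam_to_world': [[0.0182, 0.9928, -0.1181, 0.4264], [-0.9998, 0.0169, -0.0125, -0.0187], [-0.0104, 0.1183, 0.9929, 1.1542], [0.0, 0.0, 0.0, 1.0]]}
side {'fx': 389.2859934090988, 'fy': 389.2859934090988, 'cx': 275.9898430681028, 'cy': 201.4954127038384, 'cam_to_world': [[-0.9312, 0.2564, -0.2589, 0.2029], [-0.3637, -0.6095, 0.7045, 0.9539], [0.0228, 0.7502, 0.6608, 0.9279], [0.0, 0.0, 0.0, 1.0]]}
{'clock': 0.1, 'joint_pos': array([-5.23060375e+01,  2.05880834e+01,  6.39808345e-01, -1.72805091e-02,
       -7.01355427e+01, -1.65069172e+01]), 'qvel': array([-0.07169474, -0.16961814,  0.18870247,  0.12559019, -0.08125323,
        0.00494385]), 'tau': array([-1.15058112e-03, -5.84164917e+01,  2.93750507e+01,  7.01559484e+00,
        1.00993115e-02, -6.34136882e-05]), 'tool_pos': array([ 0.24377466, -0.62898471,  0.22571528]), 'orientation': array([ 1.79915021e+02, -8.24123945e-03, -1.58818832e+02]), 'force': array([-0.07931976,  0.21108467, -0.57619706]), 'moment': array([-0.00533572, -0.01633439,  0.01553275]), 'gripper_force': 0.0, 'opening': 0.08748623410051994} 0.0188
```

View pics/top0.png

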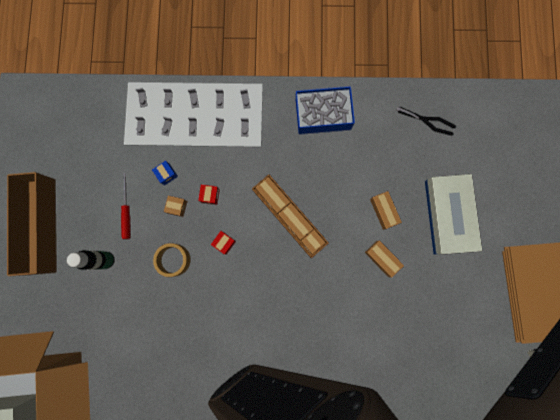

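View pics/side0.png

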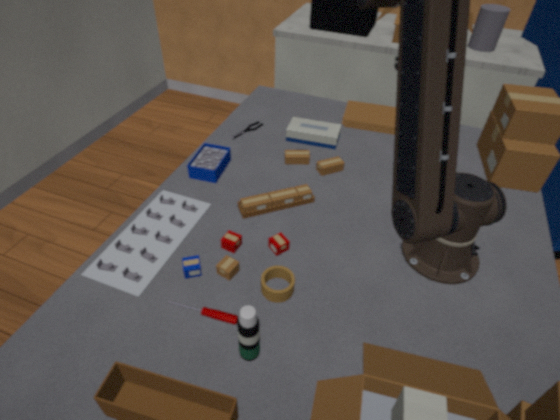

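The top view shows the tray with its row around (290,215) and the long cartons at (385,210) and (384,259). Four things are shaped like the short: brown (175,205), blue (164,172), red (208,194) and red (223,242). Only the brown one at (175,205) fits. I'll confirm with enlarged crops.

```bash
python3 - <<'E'
import cv2,numpy as np
im=cv2.imread("pics/top0.png")
def c(u,v,w,h,k): return cv2.resize(im[v:v+h,u:u+w],None,fx=k,fy=k,interpolation=cv2.INTER_CUBIC)
a=c(245,170,90,95,6)   # 540x570
b=c(360,185,50,95,5)[:, :250]  # 250x475
cv2.imwrite("pics/tray.png",a)
m=np.zeros((600,800,3),np.uint8)
m[:600,:400]=c(360,185,50,75,8)[:600]
m[:,:400]=cv2.resize(im[185:285,360:410],(300,600),interpolation=cv2.INTER_CUBIC).repeat(1,1) if 0 else 0
m[:600,:300]=c(360,185,50,100,6)
m[:400,320:720]=c(150,180,50,50,8)
cv2.imwrite("pics/crops.png",m)
E
```

```text
(no output)
```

View pics/tray.png

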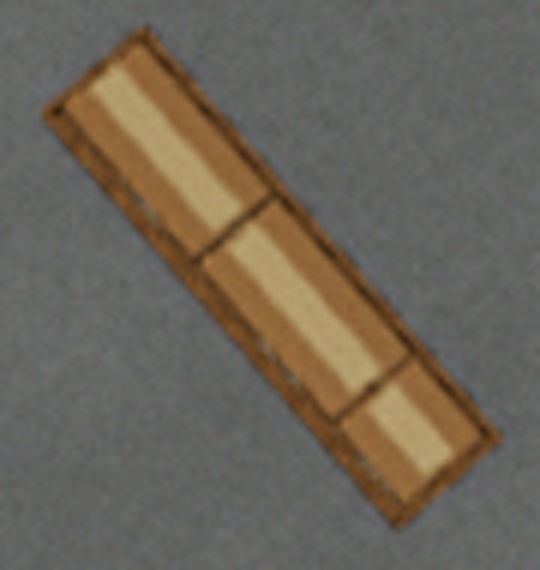

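View pics/crops.png

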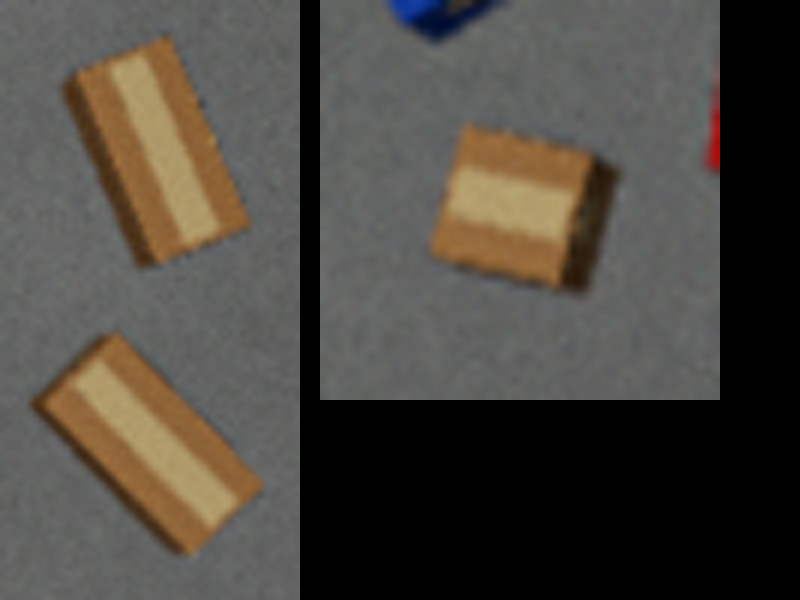

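The crops confirm it. The row's short carton is at the tray's lower-right end (joints at crop (236,228) and (373,386)), so the new short goes over the upper-left end, -x. The brown square with tan tape at top-image (175,205) is the short; A is at (385,210) and B at (384,259).

```bash
cat > h.py <<'E'
import numpy as np,cv2
from scipy.optimize import least_squares
from plant import ctrl
def proj(name,P):
    p=ctrl.camera_params(name);T=np.linalg.inv(np.array(p["cam_to_world"]))
    q=np.asarray(P)@T[:3,:3].T+T[:3,3]
    return np.c_[p["fx"]*q[:,0]/-q[:,2]+p["cx"],p["fy"]*-q[:,1]/-q[:,2]+p["cy"]]
def place(pose,pts,z):
    x,y,a=pose;c,s=np.cos(a),np.sin(a);pts=np.asarray(pts,float)
    return np.c_[x+c*pts[:,0]-s*pts[:,1],y+s*pts[:,0]+c*pts[:,1],np.full(len(pts),z)]
def fit(name,pts,z,px,x0):
    r=least_squares(lambda q:(proj(name,place(q,pts,z))-px).ravel(),x0,x_scale=[.1,.1,1])
    return r.x,np.abs(r.fun).max()
def rect(l,w=.05): return [[l/2,w/2],[l/2,-w/2],[-l/2,-w/2],[-l/2,w/2]]
def crop(px,k,o,off=(0,0)): return (np.array(px,float)-off+.5)/k-.5+o
E
python3 - <<'E'
from h import *
r=np.radians
# tray +x is towards lower right of image (world -x,-y): yaw ~ -130 ; +y side = right/upper
row=[[-.127,.025],[-.127,-.025],[.127,-.025],[.127,.025],[-.026,-.025],[-.026,.025],[.076,-.025],[.076,.025]]
px=crop([(135,45),(65,103),(408,500),(485,432),(198,260),(275,195),(335,420),(412,352)],6,(245,170))
out={}
out['row']=fit('top',row,.044,px,[.42,0,r(-130)])
A=crop([(250,228),(160,262),(80,75),(168,40)],6,(360,185))
out['A']=fit('top',rect(.1),.04,A,[.42,-.28,r(-150)])
B=crop([(262,487),(192,553),(45,400),(112,333)],6,(360,185))
out['B']=fit('top',rect(.1),.04,B,[.3,-.28,r(-130)])
S=crop([(592,152),(560,285),(432,255),(465,125)],8,(150,180),(320,0))
out['S']=fit('top',rect(.05),.04,S,[.45,.3,r(-100)])
for k,(x,e) in out.items(): print(k,np.round(x[:2]*1000,1),round(np.degrees(x[2]),1),'res px',round(e,2),'reach',round(np.hypot(*x[:2]),3))
E
```

```text
row [561.5 -23.2] -137.9 res px 1.11 reach 0.562
A [ 579.7 -303.5] -157.5 res px 0.74 reach 0.654
B [ 440.  -296.1] -135.7 res px 0.75 reach 0.53
S [582.9 314.6] -101.3 res px 0.44 reach 0.662
```

```bash
cat >> h.py <<'E'
from scipy.spatial.transform import Rotation as Rn
def go(x,y,z,yaw):
    o=ctrl.get_obs();R=Rn.from_euler('xyz',o["orientation"],degrees=True);G=Rn.from_euler('xyz',[180,0,yaw],degrees=True)
    d=R.inv().apply(np.array([x,y,z])-o["tool_pos"]*1000)
    print('delta',np.round(d,1),'ang',np.round((R.inv()*G).as_rotvec(degrees=True),2),'t',round(o["clock"],2))
E
python3 -c "
from h import *
go(440,-296,120,-135.7)"
```

```text
delta [-303.3  239.4  106. ] ang [ 9.000e-02  1.000e-02 -2.312e+01] t 0.1
```

Call:
apply_moves:
  deltas:
    - {"fingers": 87, "delta_pos": [-303.3, 239.4, 106], "angular": [0.1, 0, -23.1]}
    - {"fingers": 87, "delta_pos": [-303.3, 239.4, 106], "angular": [0.1, 0, -23.1]}
    - {"fingers": 87, "delta_pos": [-303.3, 239.4, 106], "angular": [0.1, 0, -23.1]}
    - {"fingers": 87, "delta_pos": [-303.3, 239.4, 106], "angular": [0.1, 0, -23.1]}
    - {"fingers": 87, "delta_pos": [-303.3, 239.4, 106], "angular": [0.1, 0, -23.1]}
    - {"fingers": 87, "delta_pos": [-303.3, 239.4, 106], "angular": [0.1, 0, -23.1]}
    - {"fingers": 87, "delta_pos": [-303.3, 239.4, 106], "angular": [0.1, 0, -23.1]}
    - {"fingers": 87, "delta_pos": [-303.3, 239.4, 106], "angular": [0.1, 0, -23.1]}
    - {"fingers": 87, "delta_pos": [-303.3, 239.4, 106], "angular": [0.1, 0, -23.1]}
    - {"fingers": 87, "delta_pos": [-303.3, 239.4, 106], "angular": [0.1, 0, -23.1]}

```text
clock: 1.1
tool_pos: [0.4405, -0.2953, 0.1201]
orientation: [-180.0, -0.1, -135.5]
force: [-0.2, 0.3, 0.0]
opening: 0.0871
gripper_force: 0.0
```

```bash
python3 -c "
from h import *
go(440,-296,8,-135.7)
s=ctrl.snapshot('side');t=ctrl.snapshot('top')
import cv2
m=np.zeros((400,800,3),np.uint8)
a=cv2.resize(s[120:220,255:355],(400,400),interpolation=cv2.INTER_CUBIC);b=cv2.resize(t[210:310,335:435],(400,400),interpolation=cv2.INTER_CUBIC)
m[:,:400]=a;m[:,400:]=b
cv2.imwrite('pics/b1.png',m[:,:,::-1]);cv2.imwrite('pics/top1.png',t[:,:,::-1]);cv2.imwrite('pics/side1.png',s[:,:,::-1])"
```

```text
delta [ 8.000e-01 -1.000e-01  1.121e+02] ang [-0.04 -0.06  0.16] t 1.1
```

View pics/b1.png

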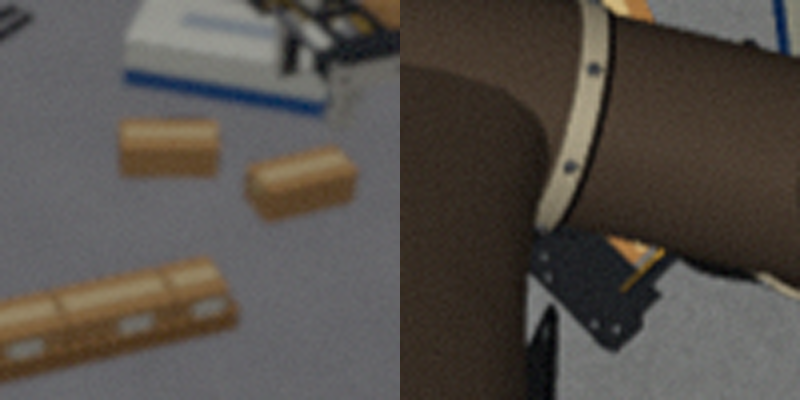

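The side view (left) shows B at pixel (330,165) with the gripper clear above it. The top view (right) is hidden by the arm. Going down to grip B.

Call:
apply_moves:
  deltas:
    - {"fingers": 87, "delta_pos": [0.8, 0, 40], "angular": [0, 0, 0]}
    - {"fingers": 87, "delta_pos": [0.8, 0, 80], "angular": [0, 0, 0]}
    - {"fingers": 87, "delta_pos": [0.8, 0, 105], "angular": [0, 0, 0]}
    - {"fingers": 87, "delta_pos": [0.8, 0, 112], "angular": [0, 0, 0]}
    - {"fingers": 87, "delta_pos": [0.8, 0, 112], "angular": [0, 0, 0]}
    - {"fingers": 40, "delta_pos": [0.8, 0, 112], "angular": [0, 0, 0]}
    - {"fingers": 40, "delta_pos": [0.8, 0, 112], "angular": [0, 0, 0]}
    - {"fingers": 40, "delta_pos": [0.8, 0, 112], "angular": [0, 0, 0]}
    - {"fingers": 40, "delta_pos": [0.8, 0, 112], "angular": [0, 0, 0]}
    - {"fingers": 40, "delta_pos": [0.8, 0, 112], "angular": [0, 0, 0]}

```text
clock: 2.2
tool_pos: [0.44, -0.2972, 0.0091]
orientation: [-179.9, 0.0, -135.7]
force: [-0.2, -0.2, -1.0]
opening: 0.0528
gripper_force: 0.0
```

Call:
apply_moves:
  deltas:
    - {"fingers": 40, "delta_pos": [0, 0, 0], "angular": [0, 0, 0]}
    - {"fingers": 40, "delta_pos": [0, 0, 0], "angular": [0, 0, 0]}
    - {"fingers": 40, "delta_pos": [0, 0, 0], "angular": [0, 0, 0]}
    - {"fingers": 40, "delta_pos": [0, 0, 0], "angular": [0, 0, 0]}

```text
clock: 2.6
tool_pos: [0.44, -0.2972, 0.009]
orientation: [-179.9, -0.0, -135.7]
force: [-1.7, 2.1, 6.7]
opening: 0.05
gripper_force: 30.0
```

```bash
cat >> h.py <<'E'
def rectify(name,img,pose,L,W,z,k=4000.):
    "metric view of the plane z about pose; columns +x, rows -y; k px per m"
    c=np.array([[-L,W],[L,W],[L,-W],[-L,-W]])/2
    n=[int(L*k),int(W*k)]
    H=cv2.getPerspectiveTransform(np.float32([[0,0],[n[0],0],n,[0,n[1]]])-.5,np.float32(proj(name,place(pose,c,z))))
    return cv2.warpPerspective(img,H,n,flags=cv2.INTER_CUBIC|cv2.WARP_INVERSE_MAP)
def tape(name,img,pose,L,z,k=4000.,n=4):
    "refine pose by the tan tape on the top"
    pose=np.array(pose,float)
    for _ in range(n):
        r=rectify(name,img,pose,L+.03,.046,z,k).astype(float)
        w=cv2.GaussianBlur(r[:,:,1]*1.0,(0,0),2)   # green: tape ~165, kraft ~110, bench ~90
        w=np.clip((w-125)/25,0,1)
        m=cv2.moments(w);h,wd=w.shape
        dx=(m['m10']/m['m00']+.5-wd/2)/k;dy=-(m['m01']/m['m00']+.5-h/2)/k
        a=-.5*np.arctan2(2*m['mu11'],m['mu20']-m['mu02'])
        c,s=np.cos(pose[2]),np.sin(pose[2]);pose+=[c*dx-s*dy,s*dx+c*dy,a]
    return pose,m['m00']/k**2*1e6,w
E
python3 - <<'E'
from h import *
im=cv2.imread('pics/top0.png')[:,:,::-1]; sd=cv2.imread('pics/side0.png')[:,:,::-1]
r=np.radians
P={'row':(.5615,-.0232,r(-137.9),.25,.044),'A':(.5797,-.3035,r(-157.5),.1,.04),'B':(.44,-.2961,r(-135.7),.1,.04),'S':(.5829,.3146,r(-101.3),.05,.04)}
out=[]
for nm,I in(('top',im),('side',sd)):
  for k,v in P.items():
    q=rectify(nm,I,v[:3],v[3]+.03,.046,v[4])
    p,ar,w=tape(nm,I,v[:3],v[3],v[4])
    print(nm,k,np.round(p[:2]*1000,1),round(np.degrees(p[2]),1),'area mm2',round(ar),'med',np.median(q[q.shape[0]//2-6:q.shape[0]//2+6,80:-80].reshape(-1,3),0),np.median(q[20:40,80:-80].reshape(-1,3),0))
    R=rectify(nm,I,p,.29,.08,v[4],1500)
    out.append(R)
n=np.vstack([np.hstack([a,b]) for a,b in zip(out[:4],out[4:])])
print(n.shape);cv2.imwrite('pics/rect.png',n[:,:,::-1].astype(np.uint8)[:600,:800] if n.shape[1]<=800 else cv2.resize(n[:,:,::-1],(800,n.shape[0]*800//n.shape[1])))
print(ctrl.get_obs()['opening'],ctrl.get_obs()['gripper_force'],ctrl.get_obs()['tool_pos'])
E
```

```text
top row [562.5 -21.6] -138.4 area mm2 3781 med [177. 155. 106.] [144. 101.  57.]
top A [ 580.9 -303.2] -157.4 area mm2 1477 med [174. 152. 104.] [140.  97.  53.]
top B [ 439.7 -297. ] -135.4 area mm2 1502 med [176. 154. 105.] [142.  99.  55.]
top S [583.2 315.7] -102.5 area mm2 708 med [180. 157. 108.] [145. 102.  57.]
side row [569.4 -17.3] -138.2 area mm2 320 med [146. 130.  99.] [128. 101.  69.]
side A [ 580.5 -304.3] -156.2 area mm2 31 med [143. 126.  95.] [129. 105.  75.]
side B [ 442.1 -296.6] -134.9 area mm2 83 med [144. 128.  97.] [131. 106.  75.]
side S [584.1 315.3] -99.7 area mm2 77 med [147. 131.  99.] [127.  98.  63.]
(480, 868, 3)
0.04996116686753648 30.001109540462494 [ 0.43997247 -0.29720327  0.00898379]
```

View pics/rect.png

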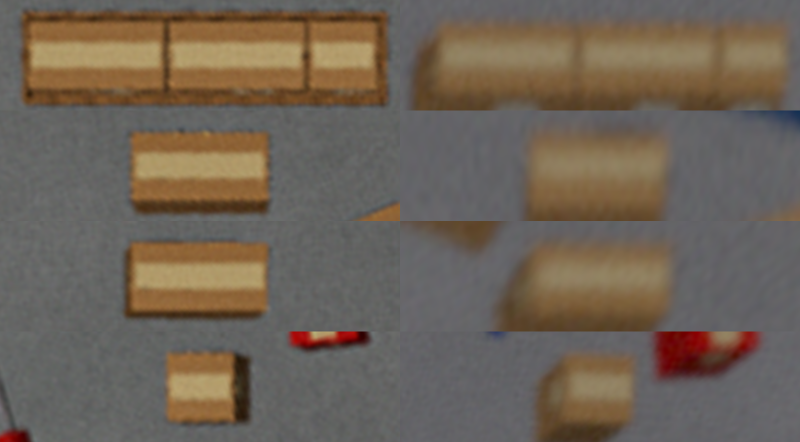

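The rectified top view (left column) is sharp: tapes centred, and the row's joints at columns 165 and 306 give -25.3 and +76.7 mm, close to the -26 and 76 given. B's top measurement agrees with the closed gripper to about 0.3 mm. Next, the row's joints and ends more closely.

```bash
cat >> h.py <<'E'
def rowcheck(im,pose,z=.044):
    R=rectify('top',im,pose,.30,.08,z)[:,:,1].astype(float)
    c=R.shape[0]//2
    p=cv2.GaussianBlur(R[c-24:c+24].mean(0)[None],(0,0),2)[0];xs=(np.arange(len(p))+.5)/4-150
    def cross(lo,hi,up):
        s=(xs>lo)&(xs<hi);q=p[s]-125;i=np.where((q[:-1]<0)!=(q[1:]<0))[0];return np.round(xs[s][i]+.25*q[i]/(q[i]-q[i+1]),1)
    j=[np.round(xs[s][p[s].argmin()],1) for s in((xs>-40)&(xs<-12),(xs>62)&(xs<90))]
    print('crossings',cross(-140,140,1),'dips',j)
    for a,b in((-120,-35),(-18,68),(84,120)):
        ys=[]
        for x in np.arange(a,b,3):
            i=int((x+150)*4);w=np.clip((R[c-80:c+80,i-6:i+6].mean(1)-115)/40,0,1);ys.append(-((w*(np.arange(160)+.5-80)).sum()/w.sum())/4)
        f=np.polyfit(np.arange(a,b,3),ys,1);print('seg',a,b,'y mid',round(np.polyval(f,(a+b)/2),2),'slope deg',round(np.degrees(f[0]),2))
E
python3 - <<'E'
from h import *
im=cv2.imread('pics/top0.png')[:,:,::-1]
p=np.array([.5625,-.0216,np.radians(-138.4)])
rowcheck(im,p)
E
```

```text
crossings [-122.1  -28.7  -20.2   73.4   81.6  125.5] dips [np.float64(-24.9), np.float64(77.4)]
seg -120 -35 y mid -0.09 slope deg -0.06
seg -18 68 y mid -0.02 slope deg 0.05
seg 84 120 y mid 0.05 slope deg 0.16
```

Call:
apply_moves:
  deltas:
    - {"fingers": 40, "delta_pos": [0, 0, -40], "angular": [0, 0, 0]}
    - {"fingers": 40, "delta_pos": [0, 0, -80], "angular": [0, 0, 0]}
    - {"fingers": 40, "delta_pos": [0, 0, -100], "angular": [0, 0, 0]}

```text
clock: 2.9
tool_pos: [0.4405, -0.2974, 0.1111]
orientation: [-179.8, 0.0, -135.7]
force: [-0.1, -0.5, -4.3]
opening: 0.0495
gripper_force: 30.0
```

```bash
python3 -c "
from h import *
go(503.7,-73.7,110,-138.4)"
```

```text
delta [-201.5  115.9    0.8] ang [-0.23  0.05  2.71] t 2.9
```

Call:
apply_moves:
  deltas:
    - {"fingers": 40, "delta_pos": [-35, 20, 0], "angular": [-0.1, 0, 1]}
    - {"fingers": 40, "delta_pos": [-75, 43, 0], "angular": [-0.1, 0, 2]}
    - {"fingers": 40, "delta_pos": [-115, 66, 0], "angular": [-0.2, 0, 2.7]}
    - {"fingers": 40, "delta_pos": [-155, 89, 0], "angular": [-0.2, 0, 2.7]}
    - {"fingers": 40, "delta_pos": [-190, 109, 0], "angular": [-0.2, 0, 2.7]}
    - {"fingers": 40, "delta_pos": [-201.5, 115.9, 0.8], "angular": [-0.2, 0, 2.7]}
    - {"fingers": 40, "delta_pos": [-201.5, 115.9, 20], "angular": [-0.2, 0, 2.7]}
    - {"fingers": 40, "delta_pos": [-201.5, 115.9, 40], "angular": [-0.2, 0, 2.7]}
    - {"fingers": 40, "delta_pos": [-201.5, 115.9, 40], "angular": [-0.2, 0, 2.7]}
    - {"fingers": 40, "delta_pos": [-201.5, 115.9, 40], "angular": [-0.2, 0, 2.7]}

```text
clock: 3.9
tool_pos: [0.5024, -0.0738, 0.068]
orientation: [179.9, -0.1, -138.4]
force: [0.2, -0.1, -3.6]
opening: 0.0496
gripper_force: 30.0
```

```bash
python3 -c "
from h import *
go(503.7,-73.7,53.5,-138.4)"
```

```text
delta [-1.1 -0.8 14.5] ang [ 0.15 -0.12 -0.02] t 3.9
```

Call:
apply_moves:
  deltas:
    - {"fingers": 40, "delta_pos": [-1.1, -0.8, 5], "angular": [0.1, -0.1, 0]}
    - {"fingers": 40, "delta_pos": [-1.1, -0.8, 9], "angular": [0.1, -0.1, 0]}
    - {"fingers": 40, "delta_pos": [-1.1, -0.8, 11], "angular": [0.1, -0.1, 0]}
    - {"fingers": 40, "delta_pos": [-1.1, -0.8, 12.5], "angular": [0.1, -0.1, 0]}
    - {"fingers": 40, "delta_pos": [-1.1, -0.8, 13.5], "angular": [0.1, -0.1, 0]}
    - {"fingers": 40, "delta_pos": [-1.1, -0.8, 14], "angular": [0.1, -0.1, 0]}
    - {"fingers": 40, "delta_pos": [-1.1, -0.8, 14], "angular": [0.1, -0.1, 0]}

```text
clock: 4.6
tool_pos: [0.5043, -0.0733, 0.0543]
orientation: [180.0, 0.1, -138.4]
force: [-0.2, -0.4, -2.9]
opening: 0.0497
gripper_force: 30.0
```

Call:
apply_moves:
  deltas:
    - {"fingers": 40, "delta_pos": [0.4, 0, 0.5], "angular": [0, 0, 0]}
    - {"fingers": 40, "delta_pos": [0.4, 0, 1], "angular": [0, 0, 0]}
    - {"fingers": 40, "delta_pos": [0.4, 0, 1.3], "angular": [0, 0, 0]}
    - {"fingers": 40, "delta_pos": [0.4, 0, 1.3], "angular": [0, 0, 0]}

```text
clock: 5.0
tool_pos: [0.504, -0.0736, 0.0531]
orientation: [-180.0, 0.1, -138.4]
force: [0.6, 0.6, -2.5]
opening: 0.0495
gripper_force: 30.0
```

Call:
apply_moves:
  deltas:
    - {"fingers": 40, "delta_pos": [0.3, 0, 0.4], "angular": [0, 0, 0]}
    - {"fingers": 40, "delta_pos": [0.3, 0, 0.8], "angular": [0, 0, 0]}
    - {"fingers": 40, "delta_pos": [0.3, 0, 0.8], "angular": [0, 0, 0]}

```text
clock: 5.3
tool_pos: [0.5041, -0.0737, 0.053]
orientation: [-180.0, 0.1, -138.4]
force: [-3.3, 2.5, 6.2]
opening: 0.0497
gripper_force: 30.0
```

Call:
apply_moves:
  deltas:
    - {"fingers": 40, "delta_pos": [0, 0, -0.3], "angular": [0, 0, 0]}
    - {"fingers": 52, "delta_pos": [0, 0, -0.3], "angular": [0, 0, 0]}
    - {"fingers": 60, "delta_pos": [0, 0, -0.3], "angular": [0, 0, 0]}
    - {"fingers": 75, "delta_pos": [0, 0, -0.3], "angular": [0, 0, 0]}
    - {"fingers": 75, "delta_pos": [0, 0, -0.3], "angular": [0, 0, 0]}
    - {"fingers": 75, "delta_pos": [0, 0, -30], "angular": [0, 0, 0]}
    - {"fingers": 87, "delta_pos": [0, 0, -75], "angular": [0, 0, 0]}

```text
clock: 6.0
tool_pos: [0.5017, -0.0742, 0.1256]
orientation: [179.8, -0.2, -138.4]
force: [2.0, 0.8, 0.5]
opening: 0.0786
gripper_force: 0.0
```

```bash
python3 -c "
from h import *
go(580.9,-303.2,120,-157.4)"
```

```text
delta [  92.7 -223.9    5.3] ang [ 0.15 -0.25 18.97] t 6.0
```

Going above A, which also clears the tray for a look.

Call:
apply_moves:
  deltas:
    - {"fingers": 87, "delta_pos": [92.7, -223.9, 5.3], "angular": [0.1, -0.2, 19]}
    - {"fingers": 87, "delta_pos": [92.7, -223.9, 5.3], "angular": [0.1, -0.2, 19]}
    - {"fingers": 87, "delta_pos": [92.7, -223.9, 5.3], "angular": [0.1, -0.2, 19]}
    - {"fingers": 87, "delta_pos": [92.7, -223.9, 5.3], "angular": [0.1, -0.2, 19]}
    - {"fingers": 87, "delta_pos": [92.7, -223.9, 5.3], "angular": [0.1, -0.2, 19]}
    - {"fingers": 87, "delta_pos": [92.7, -223.9, 5.3], "angular": [0.1, -0.2, 19]}
    - {"fingers": 87, "delta_pos": [92.7, -223.9, 5.3], "angular": [0.1, -0.2, 19]}
    - {"fingers": 87, "delta_pos": [92.7, -223.9, 5.3], "angular": [0.1, -0.2, 19]}

```text
clock: 6.8
tool_pos: [0.5826, -0.3023, 0.1215]
orientation: [-180.0, 0.3, -157.4]
force: [-0.6, -0.3, -0.2]
opening: 0.0871
gripper_force: 0.0
```

```bash
cat >> h.py <<'E'
ROW=np.array([.5613,-.0226,np.radians(-138.4)])
def inrow(p):
    d=np.array(p[:2])-ROW[:2];c,s=np.cos(ROW[2]),np.sin(ROW[2])
    return np.round([1000*(c*d[0]+s*d[1]),1000*(-s*d[0]+c*d[1]),np.degrees(p[2]-ROW[2])],2)
def target(x,y=0): return place(ROW,[[x/1000,y/1000]],0)[0][:2]
E
python3 - <<'E'
from h import *
t=ctrl.snapshot('top');s=ctrl.snapshot('side')
p,ar,_=tape('top',t,[*target(77),ROW[2]],.1,.084,n=6)
print('B',inrow(p),ar)
go(580.9,-303.2,9,-157.4)
a=rectify('top',t,ROW,.29,.10,.084,2700);b=rectify('top',t,ROW,.29,.10,.044,2700)
u,v=[int(x) for x in proj('side',[[.5613,-.0226,.06]])[0]]
c=cv2.resize(s[v-35:v+35,u-50:u+50],(471,330),interpolation=cv2.INTER_CUBIC)
m=np.zeros((600,800,3),np.uint8);m[:270,:783]=a;m[270:600,:471]=c
cv2.imwrite('pics/p1.png',m[:,:,::-1]);cv2.imwrite('pics/top2.png',t[:,:,::-1])
rowcheck(t,ROW)
E
```

```text
B [-10.24  -3.26   0.99] 2393.594282900868
delta [  3.   -0.4 113. ] ang [-0.04  0.3   0.06] t 6.9
crossings [-124.8  -29.1  -23.4   39.5   51.    62.7] dips [np.float64(-26.4), np.float64(69.4)]
seg -120 -35 y mid -0.21 slope deg -0.1
seg -18 68 y mid -0.59 slope deg -1.44
seg 84 120 y mid nan slope deg nanh.py:50: RuntimeWarning: invalid value encountered in scalar divide
  i=int((x+150)*4);w=np.clip((R[c-80:c+80,i-6:i+6].mean(1)-115)/40,0,1);ys.append(-((w*(np.arange(160)+.5-80)).sum()/w.sum())/4)
```

View pics/p1.png

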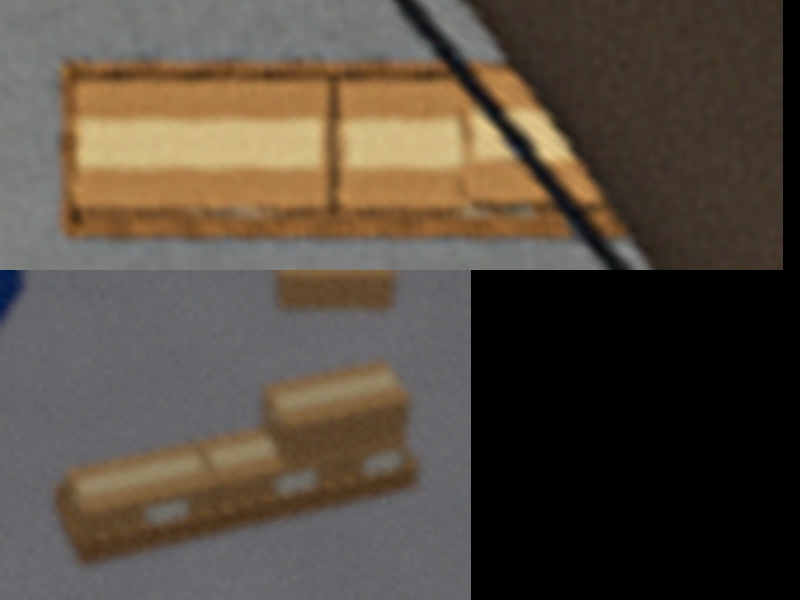

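The top view is partly hidden by the arm. The side view shows B sitting straight on the row's right end, flush as far as can be seen. The row's first joint is still at -26. Gripping A.

Call:
apply_moves:
  deltas:
    - {"fingers": 87, "delta_pos": [3, -0.4, 40], "angular": [0, 0.3, 0]}
    - {"fingers": 87, "delta_pos": [3, -0.4, 80], "angular": [0, 0.3, 0]}
    - {"fingers": 87, "delta_pos": [3, -0.4, 105], "angular": [0, 0.3, 0]}
    - {"fingers": 87, "delta_pos": [3, -0.4, 113], "angular": [0, 0.3, 0]}
    - {"fingers": 60, "delta_pos": [3, -0.4, 113], "angular": [0, 0.3, 0]}
    - {"fingers": 40, "delta_pos": [3, -0.4, 113], "angular": [0, 0.3, 0]}
    - {"fingers": 40, "delta_pos": [3, -0.4, 113], "angular": [0, 0.3, 0]}
    - {"fingers": 40, "delta_pos": [3, -0.4, 113], "angular": [0, 0.3, 0]}
    - {"fingers": 40, "delta_pos": [3, -0.4, 113], "angular": [0, 0.3, 0]}
    - {"fingers": 40, "delta_pos": [3, -0.4, 113], "angular": [0, 0.3, 0]}

```text
clock: 7.9
tool_pos: [0.5812, -0.3041, 0.0096]
orientation: [-179.9, 0.0, -157.4]
force: [-1.8, 2.5, 5.9]
opening: 0.05
gripper_force: 30.0
```

Call:
apply_moves:
  deltas:
    - {"fingers": 40, "delta_pos": [0, 0, 0], "angular": [0, 0, 0]}
    - {"fingers": 40, "delta_pos": [0, 0, 0], "angular": [0, 0, 0]}
    - {"fingers": 40, "delta_pos": [0, 0, 0], "angular": [0, 0, 0]}
    - {"fingers": 40, "delta_pos": [0, 0, 0], "angular": [0, 0, 0]}

```text
clock: 8.3
tool_pos: [0.5811, -0.3041, 0.0096]
orientation: [-179.9, 0.0, -157.4]
force: [-2.0, 2.4, 6.0]
opening: 0.05
gripper_force: 30.0
```

Call:
apply_moves:
  deltas:
    - {"fingers": 40, "delta_pos": [0, 0, -40], "angular": [0, 0, 0]}
    - {"fingers": 40, "delta_pos": [0, 0, -80], "angular": [0, 0, 0]}
    - {"fingers": 40, "delta_pos": [0, 0, -110], "angular": [0, 0, 0]}
    - {"fingers": 40, "delta_pos": [100, -50, -110], "angular": [0, 0, 0]}
    - {"fingers": 40, "delta_pos": [200, -100, -110], "angular": [0, 0, 0]}
    - {"fingers": 40, "delta_pos": [330, -130, -110], "angular": [0, 0, 0]}
    - {"fingers": 40, "delta_pos": [330, -130, -110], "angular": [0, 0, 0]}
    - {"fingers": 40, "delta_pos": [330, -130, -110], "angular": [0, 0, 0]}
    - {"fingers": 40, "delta_pos": [330, -130, -110], "angular": [0, 0, 0]}
    - {"fingers": 40, "delta_pos": [330, -130, -110], "angular": [0, 0, 0]}

```text
clock: 9.3
tool_pos: [0.328, -0.548, 0.1182]
orientation: [180.0, -0.0, -157.4]
force: [0.6, -0.3, -4.1]
opening: 0.05
gripper_force: 30.0
```

```bash
python3 - <<'E'
from h import *
t=ctrl.snapshot('top')
cv2.imwrite('pics/top3.png',t[:,:,::-1])
p,ar,_=tape('top',t,[*target(77),ROW[2]],.07,.084,n=8)
print('B',inrow(p),ar)
R=rectify('top',t,ROW,.30,.08,.084)[:,:,1].astype(float)
c=R.shape[0]//2
xs=(np.arange(R.shape[1])+.5)/4-150;ys=-((np.arange(R.shape[0])+.5)/4-40)
pr=cv2.GaussianBlur(R[c-20:c+20].mean(0)[None],(0,0),2)[0];g=np.gradient(pr)
print('x edge',xs[(xs>110)][np.argmin(g[xs>110])],'left',[ (x,round(v)) for x,v in zip(xs[660:740:6],pr[660:740:6])])
pr=cv2.GaussianBlur(R[:,600+4*45:600+4*110].mean(1)[None],(0,0),2)[0]
i=np.where((pr[:-1]<125)!=(pr[1:]<125))[0];print('tape y',ys[i])
a=rectify('top',t,ROW,.29,.10,.084,2700)
b=rectify('top',t,ROW,.29,.10,.044,2700)
cv2.imwrite('pics/p2.png',np.vstack([a,b])[:,:,::-1])
print(ctrl.get_obs()['tool_pos'],ctrl.get_obs()['opening'])
E
```

```text
B [ 7.678e+01 -1.300e-01 -7.000e-02] 1593.1595803341938
x edge 123.625 left [(np.float64(15.125), 155), (np.float64(16.625), 155), (np.float64(18.125), 156), (np.float64(19.625), 158), (np.float64(21.125), 160), (np.float64(22.625), 158), (np.float64(24.125), 148), (np.float64(25.625), 127), (np.float64(27.125), 108), (np.float64(28.625), 109), (np.float64(30.125), 127), (np.float64(31.625), 148), (np.float64(33.125), 159), (np.float64(34.625), 160)]
tape y [ 9.625 -9.625]
[ 0.32243784 -0.55188759  0.1180642 ] 0.04997290713968094
```

View pics/p2.png

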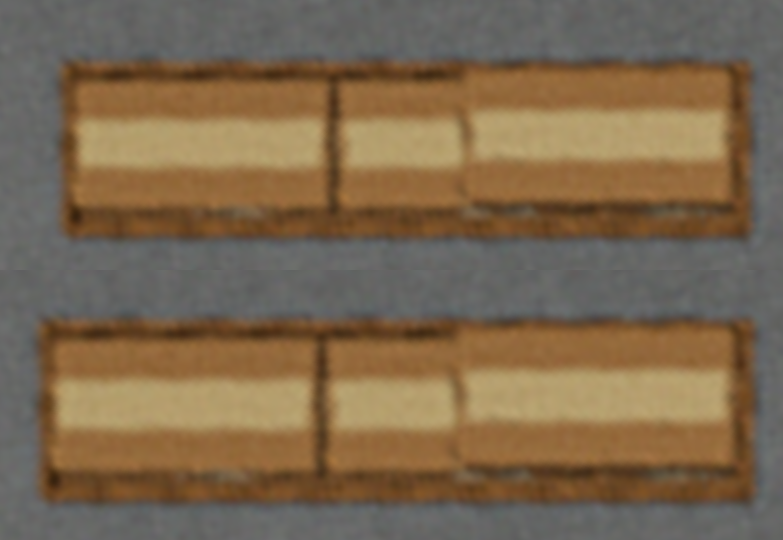

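The arm is out of the way now: B measures x 76.8, y -0.1, yaw -0.1° in the row frame (target 77, 0, 0), so it is flush. Taking A to x = -25.

```bash
python3 -c "
from h import *
go(580.0,-6.1,118,-138.4)"
```

```text
delta [-446.   406.6   -0.6] ang [  0.09  -0.14 -19.22] t 9.35
```

Call:
apply_moves:
  deltas:
    - {"fingers": 40, "delta_pos": [-30, 27, 0], "angular": [0, 0, -2]}
    - {"fingers": 40, "delta_pos": [-65, 59, 0], "angular": [0, 0, -6]}
    - {"fingers": 40, "delta_pos": [-102, 92, 0], "angular": [0, 0, -10]}
    - {"fingers": 40, "delta_pos": [-139, 126, 0], "angular": [0, 0, -14]}
    - {"fingers": 40, "delta_pos": [-176, 160, 0], "angular": [0, 0, -18]}
    - {"fingers": 40, "delta_pos": [-213, 194, 0], "angular": [0, 0, -19.2]}
    - {"fingers": 40, "delta_pos": [-250, 228, 0], "angular": [0, 0, -19.2]}
    - {"fingers": 40, "delta_pos": [-287, 262, 0], "angular": [0, 0, -19.2]}
    - {"fingers": 40, "delta_pos": [-324, 295, 0], "angular": [0, 0, -19.2]}
    - {"fingers": 40, "delta_pos": [-360, 328, 0], "angular": [0, 0, -19.2]}

```text
clock: 10.35
tool_pos: [0.5365, -0.1042, 0.1183]
orientation: [180.0, -0.0, -138.2]
force: [2.6, -0.4, -3.3]
opening: 0.0497
gripper_force: 30.0
```

```bash
python3 -c "
from h import *
go(580.0,-6.1,110,-138.4)"
```

```text
delta [-97.9  44.2   8.2] ang [ 0.   -0.05  0.18] t 10.35
```

Call:
apply_moves:
  deltas:
    - {"fingers": 40, "delta_pos": [-30, 14, 0], "angular": [0, 0, 0.2]}
    - {"fingers": 40, "delta_pos": [-60, 27, 0], "angular": [0, 0, 0.2]}
    - {"fingers": 40, "delta_pos": [-84, 38, 0], "angular": [0, 0, 0.2]}
    - {"fingers": 40, "delta_pos": [-90, 40, 8], "angular": [0, 0, 0.2]}
    - {"fingers": 40, "delta_pos": [-90, 40, 8], "angular": [0, 0, 0.2]}
    - {"fingers": 40, "delta_pos": [-90, 40, 8], "angular": [0, 0, 0.2]}
    - {"fingers": 40, "delta_pos": [-90, 40, 8], "angular": [0, 0, 0.2]}

```text
clock: 11.05
tool_pos: [0.5763, -0.0175, 0.1105]
orientation: [-180.0, -0.1, -138.5]
force: [-0.7, 0.2, -3.5]
opening: 0.0497
gripper_force: 30.0
```

```bash
python3 -c "
from h import *
go(580.0,-6.1,54,-138.4)"
```

```text
delta [-10.4   6.1  56.5] ang [-0.02 -0.06 -0.07] t 11.05
```

Call:
apply_moves:
  deltas:
    - {"fingers": 40, "delta_pos": [-10.4, 6.1, 0], "angular": [0, 0, 0]}
    - {"fingers": 40, "delta_pos": [-10.4, 6.1, 10], "angular": [0, 0, 0]}
    - {"fingers": 40, "delta_pos": [-10.4, 6.1, 20], "angular": [0, 0, 0]}
    - {"fingers": 40, "delta_pos": [-10.4, 6.1, 20], "angular": [0, 0, 0]}
    - {"fingers": 40, "delta_pos": [-10.4, 6.1, 20], "angular": [0, 0, 0]}
    - {"fingers": 40, "delta_pos": [-10.4, 6.1, 20], "angular": [0, 0, 0]}

```text
clock: 11.65
tool_pos: [0.5808, -0.0052, 0.0906]
orientation: [-180.0, -0.0, -138.4]
force: [-0.1, 0.5, -3.7]
opening: 0.0497
gripper_force: 30.0
```

```bash
python3 -c "
from h import *
go(580.0,-6.1,54,-138.4)"
```

```text
delta [ 1.2 -0.1 36.6] ang [-0.04 -0.02 -0.01] t 11.65
```

Call:
apply_moves:
  deltas:
    - {"fingers": 40, "delta_pos": [1, -0.1, 10], "angular": [0, 0, 0]}
    - {"fingers": 40, "delta_pos": [1, -0.1, 20], "angular": [0, 0, 0]}
    - {"fingers": 40, "delta_pos": [1, -0.1, 28], "angular": [0, 0, 0]}
    - {"fingers": 40, "delta_pos": [1, -0.1, 31], "angular": [0, 0, 0]}
    - {"fingers": 40, "delta_pos": [1, -0.1, 33], "angular": [0, 0, 0]}
    - {"fingers": 40, "delta_pos": [1, -0.1, 33], "angular": [0, 0, 0]}
    - {"fingers": 40, "delta_pos": [1, -0.1, 33], "angular": [0, 0, 0]}

```text
clock: 12.35
tool_pos: [0.5802, -0.0058, 0.0578]
orientation: [-180.0, -0.0, -138.4]
force: [-0.1, 0.4, -4.1]
opening: 0.0496
gripper_force: 30.0
```

```bash
python3 -c "
from h import *
go(580.0,-6.1,53.6,-138.4)"
```

```text
delta [ 0.4 -0.1  4.2] ang [-0.05 -0.   -0.  ] t 12.35
```

Call:
apply_moves:
  deltas:
    - {"fingers": 40, "delta_pos": [0.3, -0.1, 2], "angular": [0, 0, 0]}
    - {"fingers": 40, "delta_pos": [0.3, -0.1, 3], "angular": [0, 0, 0]}
    - {"fingers": 40, "delta_pos": [0.3, -0.1, 3.6], "angular": [0, 0, 0]}
    - {"fingers": 40, "delta_pos": [0.3, -0.1, 4.1], "angular": [0, 0, 0]}
    - {"fingers": 40, "delta_pos": [0.3, -0.1, 4.5], "angular": [0, 0, 0]}
    - {"fingers": 40, "delta_pos": [0.3, -0.1, 4.5], "angular": [0, 0, 0]}

```text
clock: 12.95
tool_pos: [0.5798, -0.0061, 0.0536]
orientation: [-180.0, -0.0, -138.4]
force: [-3.0, -0.0, 4.8]
opening: 0.0499
gripper_force: 30.0
```

Touched down gently (4.8 N). Releasing and lifting.

Call:
apply_moves:
  deltas:
    - {"fingers": 40, "delta_pos": [0, 0, -0.3], "angular": [0, 0, 0]}
    - {"fingers": 52, "delta_pos": [0, 0, -0.3], "angular": [0, 0, 0]}
    - {"fingers": 60, "delta_pos": [0, 0, -0.3], "angular": [0, 0, 0]}
    - {"fingers": 75, "delta_pos": [0, 0, -0.3], "angular": [0, 0, 0]}
    - {"fingers": 75, "delta_pos": [0, 0, -0.3], "angular": [0, 0, 0]}
    - {"fingers": 75, "delta_pos": [0, 0, -30], "angular": [0, 0, 0]}
    - {"fingers": 87, "delta_pos": [0, 0, -75], "angular": [0, 0, 0]}

```text
clock: 13.65
tool_pos: [0.5779, -0.0065, 0.1262]
orientation: [179.9, -0.3, -138.4]
force: [0.6, 0.1, 1.1]
opening: 0.0789
gripper_force: 0.0
```

```bash
python3 -c "
from h import *
go(583.2,315.7,120,-102.5)"
```

```text
delta [-217.8  237.5    5.5] ang [  0.23  -0.28 -35.93] t 13.65
```

Call:
apply_moves:
  deltas:
    - {"fingers": 70, "delta_pos": [-217.8, 237.5, 5.5], "angular": [0.2, -0.3, -35.9]}
    - {"fingers": 70, "delta_pos": [-217.8, 237.5, 5.5], "angular": [0.2, -0.3, -35.9]}
    - {"fingers": 70, "delta_pos": [-217.8, 237.5, 5.5], "angular": [0.2, -0.3, -35.9]}
    - {"fingers": 70, "delta_pos": [-217.8, 237.5, 5.5], "angular": [0.2, -0.3, -35.9]}
    - {"fingers": 70, "delta_pos": [-217.8, 237.5, 5.5], "angular": [0.2, -0.3, -35.9]}
    - {"fingers": 70, "delta_pos": [-217.8, 237.5, 5.5], "angular": [0.2, -0.3, -35.9]}
    - {"fingers": 70, "delta_pos": [-217.8, 237.5, 5.5], "angular": [0.2, -0.3, -35.9]}
    - {"fingers": 70, "delta_pos": [-217.8, 237.5, 5.5], "angular": [0.2, -0.3, -35.9]}
    - {"fingers": 70, "delta_pos": [-217.8, 237.5, 5.5], "angular": [0.2, -0.3, -35.9]}
    - {"fingers": 70, "delta_pos": [-217.8, 237.5, 5.5], "angular": [0.2, -0.3, -35.9]}

```text
clock: 14.65
tool_pos: [0.585, 0.315, 0.1223]
orientation: [-179.7, 0.2, -102.6]
force: [0.1, -0.3, 0.7]
opening: 0.0697
gripper_force: 0.0
```

```bash
cat >> h.py <<'E'
def course(t,name='p'):
    for n,x0 in(('A',-25),('B',77)):
        # mask neighbours: evaluate tape within own bounds using edges of dips
        pass
    R=rectify('top',t,ROW,.30,.08,.084)[:,:,1].astype(float);c=R.shape[0]//2
    xs=(np.arange(R.shape[1])+.5)/4-150;ys=-((np.arange(R.shape[0])+.5)/4-40)
    p=cv2.GaussianBlur(R[c-20:c+20].mean(0)[None],(0,0),2)[0]-125
    i=np.where((p[:-1]<0)!=(p[1:]<0))[0];print('x crossings',np.round(xs[i]+.25*p[i]/(p[i]-p[i+1]),2))
    for a,b in((-118,-86),(-68,18),(34,120)):
        X=np.arange(a,b,3);y=[]
        for x in X:
            k=int((x+150)*4);w=np.clip((R[c-70:c+70,k-6:k+6].mean(1)-115)/40,0,1);y.append((w*ys[c-70:c+70]).sum()/max(w.sum(),1e-6))
        f=np.polyfit(X,y,1);print('seg',a,b,'y',round(np.mean(y),2),'slope',round(np.degrees(f[0]),2))
E
python3 - <<'E'
from h import *
t=ctrl.snapshot('top');cv2.imwrite('pics/top4.png',t[:,:,::-1])
course(t);course(cv2.imread('pics/top3.png')[:,:,::-1])
go(583.2,315.7,10,-102.5)
E
```

```text
x crossings [-115.96  -75.12  -71.44   22.55   29.34  123.67]
seg -118 -86 y -3.06 slope -3.28
seg -68 18 y -0.39 slope 0.18
seg 34 120 y -0.15 slope -0.06
x crossings [-115.86  -25.48  -17.83   25.73   29.96  123.38]
seg -118 -86 y -2.95 slope -3.7
seg -68 18 y -3.03 slope 0.08
seg 34 120 y -0.15 slope -0.08
delta [ -0.    2.7 112.4] ang [-0.28  0.17 -0.08] t 14.7
```

A: joint with B at x = 26.0, y -0.4, yaw 0.2°; B unmoved. Gripping the short.

Call:
apply_moves:
  deltas:
    - {"fingers": 70, "delta_pos": [0, 2, 30], "angular": [-0.3, 0.2, 0]}
    - {"fingers": 70, "delta_pos": [0, 2, 65], "angular": [-0.3, 0.2, 0]}
    - {"fingers": 70, "delta_pos": [0, 2, 95], "angular": [-0.3, 0.2, 0]}
    - {"fingers": 70, "delta_pos": [0, 2, 110], "angular": [-0.3, 0.2, 0]}
    - {"fingers": 70, "delta_pos": [0, 2, 112], "angular": [-0.3, 0.2, 0]}
    - {"fingers": 70, "delta_pos": [0, 2, 112], "angular": [-0.3, 0.2, 0]}
    - {"fingers": 40, "delta_pos": [0, 2, 112], "angular": [-0.3, 0.2, 0]}
    - {"fingers": 40, "delta_pos": [0, 2, 112], "angular": [-0.3, 0.2, 0]}
    - {"fingers": 40, "delta_pos": [0, 2, 112], "angular": [-0.3, 0.2, 0]}
    - {"fingers": 40, "delta_pos": [0, 2, 112], "angular": [-0.3, 0.2, 0]}

```text
clock: 15.7
tool_pos: [0.5842, 0.3172, 0.0115]
orientation: [-180.0, 0.1, -102.5]
force: [-0.2, -0.7, 5.2]
opening: 0.0496
gripper_force: 30.0
```

Call:
apply_moves:
  deltas:
    - {"fingers": 40, "delta_pos": [0, 0, 0], "angular": [0, 0, 0]}
    - {"fingers": 40, "delta_pos": [0, 0, 0], "angular": [0, 0, 0]}
    - {"fingers": 40, "delta_pos": [0, 0, 0], "angular": [0, 0, 0]}
    - {"fingers": 40, "delta_pos": [0, 0, 0], "angular": [0, 0, 0]}

```text
clock: 16.1
tool_pos: [0.5842, 0.3173, 0.0115]
orientation: [-180.0, 0.0, -102.5]
force: [-1.3, -0.2, 5.7]
opening: 0.05
gripper_force: 30.0
```

Call:
apply_moves:
  deltas:
    - {"fingers": 40, "delta_pos": [0, 0, -40], "angular": [0, 0, 0]}
    - {"fingers": 40, "delta_pos": [0, 0, -80], "angular": [0, 0, 0]}
    - {"fingers": 40, "delta_pos": [0, 0, -110], "angular": [0, 0, 0]}
    - {"fingers": 40, "delta_pos": [0, 0, -110], "angular": [0, 0, 0]}

```text
clock: 16.5
tool_pos: [0.5861, 0.3186, 0.1258]
orientation: [-179.7, 0.3, -102.5]
force: [0.4, 0.8, -0.5]
opening: 0.0499
gripper_force: 30.0
```

```bash
python3 -c "
from h import *
go(639.1,46.1,120,-138.4)"
```

```text
delta [ 254.6 -110.6    4.8] ang [-0.18  0.43 35.94] t 16.5
```

Call:
apply_moves:
  deltas:
    - {"fingers": 40, "delta_pos": [30, -13, 0], "angular": [0, 0, 5]}
    - {"fingers": 40, "delta_pos": [64, -28, 0], "angular": [0, 0.2, 11]}
    - {"fingers": 40, "delta_pos": [98, -43, 0], "angular": [-0.1, 0.4, 17]}
    - {"fingers": 40, "delta_pos": [132, -58, 0], "angular": [-0.1, 0.4, 23]}
    - {"fingers": 40, "delta_pos": [166, -73, 0], "angular": [-0.2, 0.4, 29]}
    - {"fingers": 40, "delta_pos": [200, -87, 2], "angular": [-0.2, 0.4, 34]}
    - {"fingers": 40, "delta_pos": [230, -100, 4], "angular": [-0.2, 0.4, 35.9]}
    - {"fingers": 40, "delta_pos": [254, -110, 4.8], "angular": [-0.2, 0.4, 35.9]}
    - {"fingers": 40, "delta_pos": [254, -110, 4.8], "angular": [-0.2, 0.4, 35.9]}
    - {"fingers": 40, "delta_pos": [254, -110, 4.8], "angular": [-0.2, 0.4, 35.9]}

```text
clock: 17.5
tool_pos: [0.6358, 0.0444, 0.1149]
orientation: [179.9, -0.5, -138.5]
force: [0.0, 0.3, -0.4]
opening: 0.0498
gripper_force: 30.0
```

```bash
python3 -c "
from h import *
go(639.1,46.1,92,-138.4)"
```

```text
delta [-3.8 -1.  22.8] ang [ 0.1 -0.5 -0.1] t 17.5
```

Call:
apply_moves:
  deltas:
    - {"fingers": 40, "delta_pos": [-3.4, -0.9, 10], "angular": [0.1, -0.4, -0.1]}
    - {"fingers": 40, "delta_pos": [-3.4, -0.9, 18], "angular": [0.1, -0.4, -0.1]}
    - {"fingers": 40, "delta_pos": [-3.4, -0.9, 18], "angular": [0.1, -0.4, -0.1]}
    - {"fingers": 40, "delta_pos": [-3.4, -0.9, 18], "angular": [0.1, -0.4, -0.1]}
    - {"fingers": 40, "delta_pos": [-3.4, -0.9, 18], "angular": [0.1, -0.4, -0.1]}

```text
clock: 18.0
tool_pos: [0.6393, 0.047, 0.0977]
orientation: [-180.0, -0.0, -138.3]
force: [-0.6, -0.6, 0.1]
opening: 0.0495
gripper_force: 30.0
```

```bash
python3 -c "
from h import *
go(639.1,46.1,55.5,-138.4)"
```

```text
delta [ 0.7 -0.5 42.2] ang [-0.05 -0.05  0.13] t 18.0
```

Call:
apply_moves:
  deltas:
    - {"fingers": 40, "delta_pos": [0.6, -0.4, 12], "angular": [0, 0, 0.1]}
    - {"fingers": 40, "delta_pos": [0.6, -0.4, 24], "angular": [0, 0, 0.1]}
    - {"fingers": 40, "delta_pos": [0.6, -0.4, 34], "angular": [0, 0, 0.1]}
    - {"fingers": 40, "delta_pos": [0.6, -0.4, 38], "angular": [0, 0, 0.1]}
    - {"fingers": 40, "delta_pos": [0.6, -0.4, 39.5], "angular": [0, 0, 0.1]}
    - {"fingers": 40, "delta_pos": [0.6, -0.4, 39.5], "angular": [0, 0, 0.1]}
    - {"fingers": 40, "delta_pos": [0.6, -0.4, 39.5], "angular": [0, 0, 0.1]}

```text
clock: 18.7
tool_pos: [0.6393, 0.0458, 0.0584]
orientation: [-179.9, -0.0, -138.4]
force: [-0.4, 0.6, -1.0]
opening: 0.0496
gripper_force: 30.0
```

```bash
python3 -c "
from h import *
go(639.1,46.1,55.5,-138.4)"
```

```text
delta [-0.1  0.3  2.9] ang [-0.05 -0.03 -0.01] t 18.7
```

Call:
apply_moves:
  deltas:
    - {"fingers": 40, "delta_pos": [0, 0.3, 1.2], "angular": [0, 0, 0]}
    - {"fingers": 40, "delta_pos": [0, 0.3, 2], "angular": [0, 0, 0]}
    - {"fingers": 40, "delta_pos": [0, 0.3, 2.6], "angular": [0, 0, 0]}
    - {"fingers": 40, "delta_pos": [0, 0.3, 3], "angular": [0, 0, 0]}
    - {"fingers": 40, "delta_pos": [0, 0.3, 3.3], "angular": [0, 0, 0]}
    - {"fingers": 40, "delta_pos": [0, 0.3, 3.3], "angular": [0, 0, 0]}

```text
clock: 19.3
tool_pos: [0.6388, 0.046, 0.0555]
orientation: [-180.0, -0.0, -138.4]
force: [-2.1, 0.5, 4.7]
opening: 0.0497
gripper_force: 30.0
```

Contact at the expected height. Releasing and lifting, then aside toward +y for a look.

Call:
apply_moves:
  deltas:
    - {"fingers": 40, "delta_pos": [0, 0, -0.3], "angular": [0, 0, 0]}
    - {"fingers": 52, "delta_pos": [0, 0, -0.3], "angular": [0, 0, 0]}
    - {"fingers": 60, "delta_pos": [0, 0, -0.3], "angular": [0, 0, 0]}
    - {"fingers": 75, "delta_pos": [0, 0, -0.3], "angular": [0, 0, 0]}
    - {"fingers": 75, "delta_pos": [0, 0, -0.3], "angular": [0, 0, 0]}
    - {"fingers": 75, "delta_pos": [0, 0, -30], "angular": [0, 0, 0]}
    - {"fingers": 75, "delta_pos": [0, 0, -75], "angular": [0, 0, 0]}
    - {"fingers": 75, "delta_pos": [0, 0, -90], "angular": [0, 0, 0]}

```text
clock: 20.1
tool_pos: [0.641, 0.0464, 0.1493]
orientation: [-179.8, 0.2, -138.4]
force: [1.4, -0.9, -0.3]
opening: 0.0749
gripper_force: 0.0
```

Call:
apply_moves:
  deltas:
    - {"fingers": 75, "delta_pos": [-150, 200, 0], "angular": [0, 0, 0]}
    - {"fingers": 75, "delta_pos": [-150, 200, 0], "angular": [0, 0, 0]}
    - {"fingers": 75, "delta_pos": [-150, 200, 0], "angular": [0, 0, 0]}
    - {"fingers": 75, "delta_pos": [-150, 200, 0], "angular": [0, 0, 0]}
    - {"fingers": 75, "delta_pos": [-150, 200, 0], "angular": [0, 0, 0]}
    - {"fingers": 75, "delta_pos": [-150, 200, 0], "angular": [0, 0, 0]}
    - {"fingers": 75, "delta_pos": [-150, 200, 0], "angular": [0, 0, 0]}

```text
clock: 20.8
tool_pos: [0.6177, 0.2966, 0.1439]
orientation: [-180.0, -0.1, -138.3]
force: [0.9, -1.1, -0.9]
opening: 0.0748
gripper_force: 0.0
```

```bash
python3 - <<'E'
from h import *
t=ctrl.snapshot('top');s=ctrl.snapshot('side');cv2.imwrite('pics/top5.png',t[:,:,::-1])
course(t)
a=rectify('top',t,ROW,.29,.10,.084,2700)
u,v=[int(x) for x in proj('side',[[.5613,-.0226,.06]])[0]]
c=cv2.resize(s[v-35:v+35,u-50:u+50],(471,330),interpolation=cv2.INTER_CUBIC)
m=np.zeros((600,800,3),np.uint8);m[:270,:783]=a;m[270:,:471]=c
m[270:480,480:800]=cv2.resize(t,(320,240))[30:]
cv2.imwrite('pics/p3.png',m[:,:,::-1])
E
```

```text
x crossings [-124.59  -79.41  -71.8    22.54   29.36  123.79]
seg -118 -86 y -0.2 slope 1.25
seg -68 18 y -0.4 slope 0.21
seg 34 120 y -0.16 slope -0.11
```

View pics/p3.png

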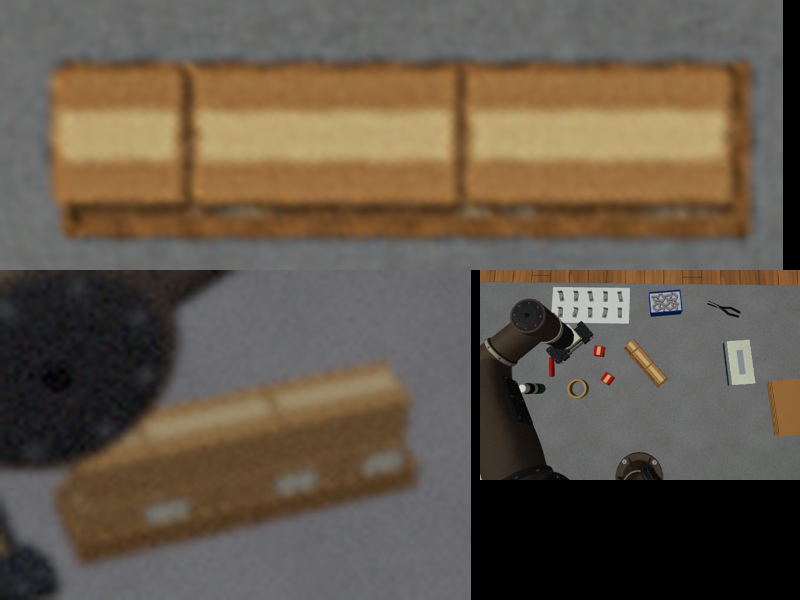

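The finished course shows S, A, B from left to right. Joints are at columns 186 and 460 (x = -75.6 and 26), with gaps of 2 mm or less. Ends are at ±127, all sides are within 0.4 mm, and the bystanders are in place. Handing in.

```bash
python3 -c "
from plant import ctrl
print(ctrl.close_job())"
```

```text
the job is handed in; nothing more can be done
None
```

The second course is laid short–long–long from the tray's -x end and handed in at about 21 s; by the camera its joints fall at about x = -76 and 26 mm (below: -26 and 76), sides and ends are flush to about 0.5 mm, and gaps are 2 mm or less.

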